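# Realign an analyser's sampling probe through a worn handwheel drive

### The arm

A 6-joint arm with a two-finger parallel gripper is mounted at the origin on the work surface. World frame = base frame: x ahead of the robot, y to its left, z up, the work surface at z = 0. Lengths are in m, angles in degrees, forces in N, time in s.
With the tool pointing down it reaches from about 0.3 to 0.75 m from the base axis. Payload 8.5 kg.
Tool frame: the origin (TCP) lies on the centre line of the jaws, within the pads' length; the fingertips stand 11 mm ahead of it and the grasp point (between the pads) lies 8 mm behind it; z points along the fingers, y is the line along which they close (so a half turn about z gives the same grasp; the last joint's range is limited). The gripper opens to 85 mm and grips with 20 to 120 N. Pads are 22 mm wide; open, the fingers measure 114 mm over their backs; the gripper's body (76 mm by 85 mm) begins 54 mm behind the grasp point. The pads swing forward as they close: fully open they stand 13 mm farther back than shut.
Start: joints at [-76.45, 21.807, 74.336, -0, 83.858, -12.336], TCP at [0.24, -0.495, 0.242] pointing down, gripper open.
Joint ranges: [-178.18, 178.18], [-50.72, 133.34], [12.68, 142.11], [-81.47, 261.47], [9.98, 163.14], [-165.26, 165.26]. Speed limits (degrees/s): [136.94, 136.94, 180, 180, 180, 180].

### API

Orientations are given as a 3x3 rotation matrix whose columns are the frame's x, y, z axes.
In Python, from rig import env gives the robot as it stands.
- The arm moves only by the tool hand_motion, called after "Call:" as name(argument=value, ...), one argument or row to a line, values as JSON. Schema: {"type":"object","properties":{"motion":{"type":"array","items":{"type":"array","prefixItems":[{"type":"array","items":{"type":"number"},"minItems":3,"maxItems":3},{"type":"number"},{"type":"number"}],"minItems":3,"maxItems":3},"minItems":1,"maxItems":10},"squeeze":{"type":"number"},"only":{"type":"string"},"quiet":{"type":"boolean"},"lines":{"type":"string"}},"required":["motion"],"additionalProperties":false}. motion is a list of rows, 1 to 10 of them, each written [[dx, dy, dz], turn, opening]: dx, dy, dz in m, then a turn about the tool's z in degrees, then the finger opening in m; each row shifts and turns the commanded pose from where the row before left it, along the tool's axes as they then stand; what a row does not reach is not made up. A row lasts 1/10 s, in which the tool goes at most 0.05 m and 8.59 degrees, less where a joint would pass 70% of its speed; a pose out of reach is approached as far as the arm can. The fingers move at their own pace and stop on an object; squeeze is the grip in N (left out, the last holds). Time passes only in rows, so rows that do not move let the fingers close. The tool returns the time, the measured TCP pose, the force, the opening and the grip force at its end. only (a regular expression) keeps the lines of the reply that match it, lines (a string "A,B") keeps lines A to B, and quiet returns only ok. Input that does not fit is refused with a message, and nothing moves.
- env.observe(): the state, without advancing time (a new reading comes with each control period).
- env.get_image(name): name is "side" or "top" or "wrist"; returns a dict with "pixels" (480x640x3 uint8, red, green, blue), "K" (3x3 intrinsics, pixels), "extrinsics" (4x4, takes a point from world to camera coordinates). Camera axes: x right, y down, z forward; pixel columns grow to the right and rows downward; lengths in m; the calibration is good to about 2 mm. A picture is of the moment at which its call begins. There is no depth.
- env.close_job(): hands the job in; it is judged then, once.
The state is a dict: "time_s": time; "q": joint angles; "qvel": joint speeds; "joint_efforts": joint torques, N m; "position": TCP position; "tool_rot": TCP orientation; "ft_force": force on the tool from outside, world axes, zero at the start; "wrist_torque": the same for the moment, N m; "grip_width": finger opening in m; "gripper_force": force on a finger pad.
Only numpy, scipy, OpenCV 4.12 (cv2) and the standard library are available. Lean on these libraries where they do the work, as an engineer would, in place of code of your own. Each camera call takes 0.05 s, during which the arm holds its last target. There are 200 camera calls.

### The job

Swing the analyser's hood up past its over-centre point so that it stays open by itself, then use the crank on the handwheel to wind the probe carriage away from you until its black pointer is about 10 mm beyond the red mark. The drive has play, so then wind back onto the mark from beyond it: the pointer must end on the red mark with the brass dog still bearing against the fork jaw nearest you. Finally throw the orange clamp lever fully over, away from you, and leave the hood open; do not push the carriage or the dog directly and do not shift or upset anything standing around.

Things in the scene. Friction and masses are not known exactly. Their poses are not given: they have to be found in the camera images.
- analyser: Fixed cream bench module, 360 (x) x 325 (y) mm. Origin under it at table height; x points away from the robot (within 0.2 rad), y left, z up; directions below are in its axes. Deck at z 40 mm from y -145 to +80, then a console 100 mm high to y +180. On the deck: handwheel (axis x -60, y -75), clamp lever (pivot x 70, y -105, z 62), and the carriage's two guide rods along x at y 4 and 26.
- hood (a joint): Hood angle; a cream frame with clear window, 350 (x) x 208 mm, skirts 30 to 45 mm deep. 0: closed, level over the deck, top at z 146 mm. 1.8 rad: open stop, leaning over the console. Its front (-y) edge rises. Over-centre near 0.9 rad: below, it falls shut (3 N at the handle when closed); from 1.05 rad its damped spring swings it to the stop in 1 to 3 s and holds it.
- hood_hinge (a point): Point on the hood's hinge axis, at its middle: analyser x 0, y 68, z 112 mm.
- hood_handle (a point): Middle of the black round handle bar of the hood, 14 mm diameter, 120 mm long, along x, 40 mm clear in front of the hood's front edge on two 10 mm stays at its ends, so a finger goes down on either side. It moves on a 250 mm radius about the hinge axis: closed it lies 248 mm to -y of the axis and 30 mm above it.
- wheel (a joint): Turn of the handwheel in rad, growing clockwise seen from above (vertical axis). Clockwise drives the brass rack and its dog away from the robot (+x), 8 mm per rad (50 mm a turn). Starts within 1.3 rad of 0; stays where it is left; several turns are possible. Under 3 N at the crank.
- wheel_axis (a point): Centre of the handwheel, an aluminium disc 84 mm diameter, 8 mm thick, at the height of its upper face (72 mm above the table).
- crank_top (a point): Top centre of the handwheel's black upright crank grip, 16 mm diameter, 48 mm tall (foot on the disc), 33 mm from the wheel's axis. It spins freely on its own pin, so it can be held from above with a constant tool orientation while it is carried round in circles; its pin gives up to 4 mm radially (0.8 N per mm), so a circle that is slightly off does not jam. Grip it with 20 to 30 N.
- pointer (a point): Tip of the carriage's black pointer (2 mm wide) over the white scale, 56 mm above the table. The dark blue carriage (50 x 42 mm, cream probe arm on top up to z 110 mm) slides along the analyser's x by about 100 mm, stays where it is left, and moves only when the dog pushes one of its two fork jaws. Axes as the analyser's.
- dog (a point): Top centre of the brass driving dog (12 x 16 mm, top 80 mm above the table), which moves with the wheel between the carriage's two blue fork jaws. It has 6 mm of play: its x relative to the pointer is +3 mm when it bears on the far jaw (winding clockwise) and -3 mm when it bears on the jaw nearest the robot (winding counter-clockwise).
- mark: Red saddle mark, 5 mm wide in x, on the white scale (black ticks every 10 mm). Axes as the analyser's; its origin has the x of the middle of the red band, but the y and z of the analyser's origin, so only compare x. At the start the pointer is 15 to 65 mm short of it (on the robot's side).
- mark_line (a point): Middle of the red band, in the same x as mark's origin and at the height of the pointer.
- clamp (a joint): Angle of the clamp lever: 0 leaning towards the robot (released; starts within 0.15 of that), 1.0 rad leaning away from the robot (clamped, its stop). It swings about an axis along y, and stays where it is left; about 1.5 N at the ball.
- clamp_tip (a point): Centre of the orange ball (26 mm diameter) on the clamp lever, 55 mm above the lever's pivot along its 10 mm steel rod.
- reagent_jar: Small white jar, 28 mm diameter, 45 mm tall, blue cap, loose on the deck's far corner. Origin at its underside.
- sample_cup: White sample cup, 26 mm diameter, 26 mm tall, loose on the deck near the robot. Origin at its underside.
- tube_rack: Blue rack of capped tubes, 70 x 160 mm, 96 mm tall, loose on the table. Origin at its underside.
- tip_box: Blue and white tip box, 85 x 120 mm, 80 mm tall, loose. Origin at its underside.
- wash_bottle: White bottle, 66 mm diameter, 160 mm tall, loose. Origin at its underside.
- reagent_bottle: Amber bottle, 52 mm diameter, 90 mm tall, loose. Origin at its underside.
- marker_pen: Green pen, 130 mm long, 14 mm thick, loose on the table. Origin at its underside.

How it is judged:
By the outcome, as a careful person would: the job done as asked, in the order asked, and still so for the second after the job is handed in, with the robot touching nothing.
It also fails if it takes over 72 s, if anything falls off the work surface, if the arm or the gripper's body presses on something with over 40 N, if the wrist force passes 120 N, or if a joint passes its speed limit or range.

## Working session

There is one attempt and no reset: what is moved stays moved. The work goes in short steps, Python scripts to look and compute and a tool call to move; the robot and the scene stay as the last step left them, time stands still between calls to the robot, and variables do not carry over. Pictures are saved under pics/ and viewed, at most 13 in all, crops included, and the job is handed in when it is done.

```bash
ls; mkdir -p pics; python3 - <<'E'
from rig import env
import cv2, numpy as np
o=env.observe(); print(o['time_s'],o['position'],np.round(o['tool_rot'],3))
ims=[]
for n in ('side','top'):
    d=env.get_image(n); np.savez('pics/%s0.npz'%n,**d)
    cv2.imwrite('pics/%s0.png'%n,d['pixels'][:,:,::-1]); print(n,d['K'].round(1),d['extrinsics'].round(3))
E
```

```text
pics
rig.py
0.0 [ 0.24004186 -0.49453753  0.24170737] [[ 0.9    0.437 -0.   ]
 [ 0.437 -0.9    0.001]
 [ 0.    -0.001 -1.   ]]
side [[500.6   0.  320.4]
 [  0.  500.6 238.8]
 [  0.    0.    1. ]] [[ 0.714 -0.7   -0.014 -0.324]
 [-0.492 -0.488 -0.721  0.325]
 [ 0.498  0.521 -0.693  1.1  ]
 [ 0.     0.     0.     1.   ]]
top [[486.7   0.  311.4]
 [  0.  486.7 239.6]
 [  0.    0.    1. ]] [[ 0.023 -1.    -0.016  0.024]
 [-0.988 -0.021 -0.156  0.497]
 [ 0.155  0.019 -0.988  1.243]
 [ 0.     0.     0.     1.   ]]
```
View pics/side0.png

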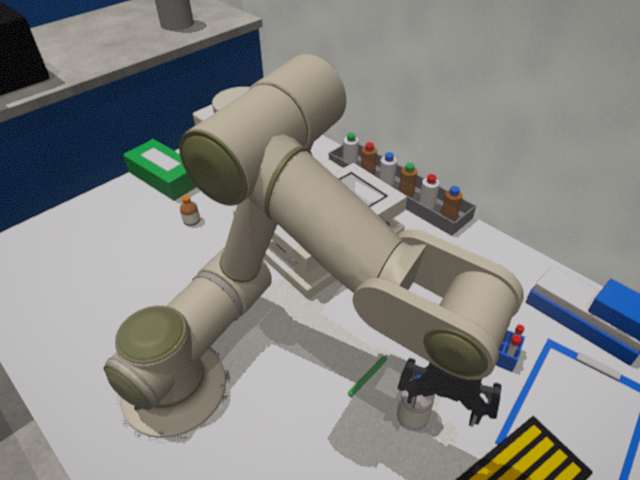

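View pics/top0.png

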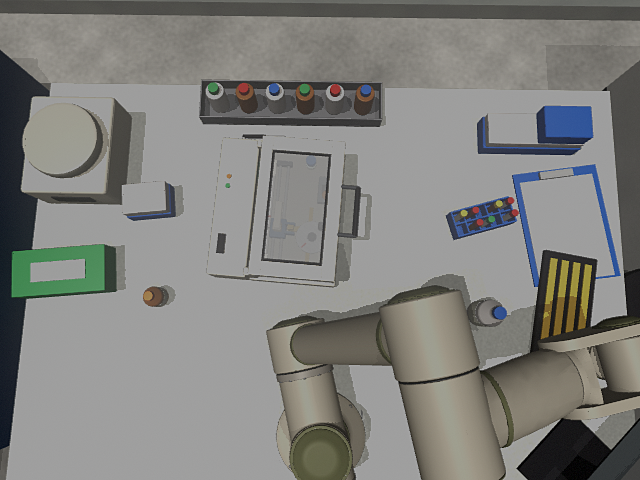

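The side view (side0) is mostly blocked by the arm. The top view shows the analyser at px (210–345, 135–285), the handle bar at about (357, 211), the tube rack at (485, 215) and the wash bottle at (490, 313). Next I'll measure the handle and the yaw.

```bash
cat > h.py <<'E'
import numpy as np, cv2
def cam(d): 
    E=d['extrinsics']; return d['K'],E[:3,:3],E[:3,3]
def ray(d,u,v):
    K,R,t=cam(d); r=R.T@np.linalg.inv(K)@np.array([u,v,1.]); return -R.T@t,r
def onz(d,u,v,z):
    c,r=ray(d,u,v); return c+r*(z-c[2])/r[2]
def proj(d,p):
    K,R,t=cam(d); q=K@(R@np.asarray(p,float)+t); return q[:2]/q[2]
def tri(obs):
    A=np.zeros((3,3));b=np.zeros(3)
    for d,u,v in obs:
        c,r=ray(d,u,v); r=r/np.linalg.norm(r); P=np.eye(3)-np.outer(r,r); A+=P;b+=P@c
    return np.linalg.solve(A,b)
def snap(env,n,tag):
    d=env.get_image(n); np.savez('pics/%s.npz'%tag,**d); cv2.imwrite('pics/%s.png'%tag,d['pixels'][:,:,::-1]); return d
def load(tag): return dict(np.load('pics/%s.npz'%tag))
E
python3 - <<'E'
from h import *
d=load('top0'); im=d['pixels']; print('cams',[(-load(t)['extrinsics'][:3,:3].T@load(t)['extrinsics'][:3,3]).round(3) for t in('side0','top0')])
c=im[170:250,330:375,::-1]; 
big=cv2.resize(im[120:300,195:395,::-1],(800,720)[:2] if 0 else (660,594),interpolation=cv2.INTER_CUBIC); cv2.imwrite('pics/c1.png',big)
g=im.max(2); m=(g<75)&(np.indices(g.shape)[1]>335)&(np.indices(g.shape)[1]<366)&(np.indices(g.shape)[0]>178)&(np.indices(g.shape)[0]<245)
for v in range(180,242,4): print(v,np.where(m[v])[0][[0,-1]] if m[v].any() else '', g[v,338:364])
E
```

```text
cams [array([-0.157, -0.642,  0.992]), array([0.297, 0.01 , 1.306])]
180  [157 157 159 160 117  97 123 124 127 124 124 124 128 127 127 128 123 122
 127 163 158 158 157 158 158 157]
184  [158 158 163 164  82  83 110 132 130 134 135 134 132 130 130 130 130 129
 133 167 161 159 158 157 159 157]
188 [342 360] [157 158 163 163  53  65  60  61  61  64  65  65  67  70  72  76  76  80
  59  59  57  50  63 137 162 158]
192 [355 359] [157 159 161 130  95 108 104 106 130 128 126 124 124 123 123 125 131  60
  55  64  59  54  91 175 164 160]
196 [355 359] [158 159 162 103  88 105 103 107 128 125 123 122 125 125 125 127 103  49
  57  64  56  55  86 126 118 117]
200 [355 359] [158 160 160 109 107 108 106 104 122 123 124 124 123 122 123 124  75  52
  58  62  53  65 141 165 158 157]
204 [354 358] [158 160 137  96 107 104 104 124 122 125 123 119 123 127 129 129  59  55
  64  60  52  77 172 160 158 158]
208 [354 358] [160 161 119  90 109 107 108 129 126 125 124 123 125 124 129 131  49  59
  64  58  53  87 171 159 159 157]
212 [354 358] [161 161 110 103 106 107 126 127 124 122 122 124 126 129 130 104  5
[... 177 characters left out ...]
61 105  90 105 105 107 125 125 129 124 128 128 128 130 130  47  58  64
  59  52  88 170 160 158 159 160]
224 [353 357] [161 113 103 107 110 131 126 120 120 121 121 122 126 127  99  48  59  64
  55  57 111 168 159 158 158 159]
228 [353 357] [148  93 107 103 106 127 122 121 122 125 125 123 125 130  77  54  60  62
  54  64 140 165 159 158 158 159]
232 [338 356] [ 72  77  94  89 108 133 128 128 131 132 133 133 133 133  46  57  63  59
  50  75 172 160 158 158 158 160]
236 [338 356] [ 48  67  69  58  62  63  66  68  68  72  75  76  76  76  76  80  81  76
  71  83 129 123 133 165 165 162]
240  [101 128 125 124 127 126 125 127 126 121 123 124 123 129 165 161 161 161
 161 161 161 162 161 161 162 161]
```

View pics/c1.png

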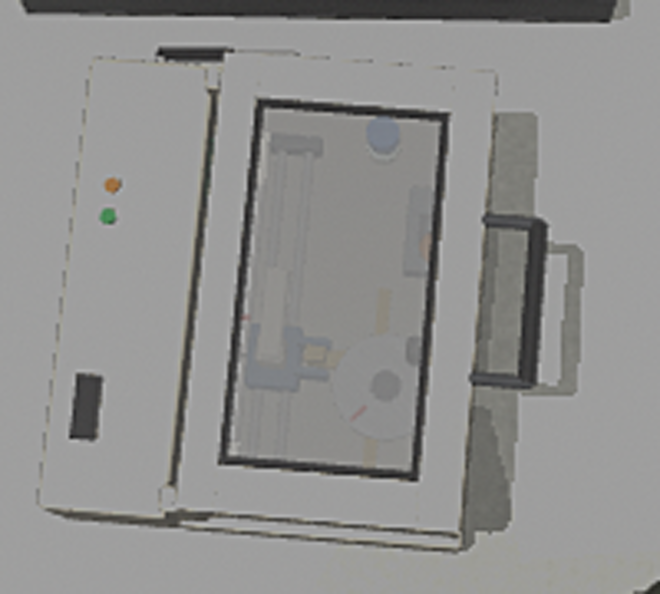

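The crop shows the bar running from px (357.5, 188) to (354, 235). Through the window I can see the wheel, the carriage and the red mark.

```bash
cat >> h.py <<'E'
def to(env,p,yaw=None):
    "tool-axis shift to world point p; yaw=desired world heading (deg) of tool x, turn about tool z"
    o=env.observe(); R=np.array(o['tool_rot']); s=R.T@(np.array(p)-o['position'])
    h=np.degrees(np.arctan2(R[1,0],R[0,0])); print('shift',s.round(4),'heading',h.round(2), 'turn',None if yaw is None else round(h-yaw,2))
E
python3 - <<'E'
from h import *
from rig import env
d=load('top0')
a=onz(d,357.6,190,.142);b=onz(d,354.0,233,.142);print(a,b,(a+b)/2,'yaw',np.degrees(np.arctan2(a[1]-b[1],a[0]-b[0])))
c=(a+b)/2
# console left edge/hinge edge lines for yaw check (crop scale 3.3)
P=lambda x,y,z:onz(d,195+x/3.3,120+y/3.3,z)
for q in (((215,90),(173,485)),((262,103),(222,462)),((447,115),(415,478))):
    e,f=P(*q[0],.146),P(*q[1],.146);print(np.degrees(np.arctan2(e[1]-f[1],e[0]-f[0])))
to(env,[c[0]-.02,c[1]-.0,.30],0)
E
```

```text
[ 0.60559033 -0.07760367  0.142     ] [ 0.49823999 -0.06982968  0.142     ] [ 0.55191516 -0.07371668  0.142     ] yaw -4.14196079381165
-3.5531303007673474
-4.096243222911886
-3.842437347895206
shift [ 0.4463 -0.2513 -0.0578] heading 25.89 turn 25.89
```

Call:
hand_motion(
  motion=[
    [[0,0,-0.03],7.45,0.085],
    [[0,0,-0.03],7.45,0.085],
    [[0,0,0],7.45,0.085],
    [[0,0,0],7.45,0.085],
  ],
  squeeze=40,
)

```text
time_s: 0.5
position: [0.2401, -0.4949, 0.3028]
tool_rot: [[0.997, -0.074, 0.0], [-0.074, -0.997, -0.001], [0.0, 0.001, -1.0]]
ft_force: [-0.5, 0.1, 0.0]
grip_width: 0.0851
gripper_force: 0.0
```

```bash
python3 - <<'E'
from h import *
from rig import env
to(env,[.49,-.075,.30],-3.9)
E
```

```text
shift [ 0.2183 -0.4371  0.0025] heading -4.22 turn -0.32
```

Call:
hand_motion(
  motion=[
    [[0.022,-0.044,0],0,0.04],
    [[0.022,-0.044,0],0,0.04],
    [[0.022,-0.044,0],0,0.04],
    [[0.022,-0.044,0],0,0.04],
    [[0.022,-0.044,0],0,0.04],
    [[0.022,-0.044,0],0,0.04],
    [[0.022,-0.044,0],0,0.04],
    [[0.022,-0.044,0],0,0.04],
    [[0.022,-0.044,0],0,0.04],
    [[0.022,-0.042,0],0,0.04],
  ],
)

```text
time_s: 1.5
position: [0.49, -0.0707, 0.3022]
tool_rot: [[0.998, -0.068, -0.0], [-0.068, -0.998, 0.0], [-0.0, -0.0, -1.0]]
ft_force: [-0.2, -0.7, -0.4]
grip_width: 0.0399
gripper_force: 0.0
```

```bash
python3 - <<'E'
from h import *
from rig import env
d=snap(env,'wrist','w1'); print(env.observe()['position'],cam(d)); print(proj(d,[.552,-.074,.142]))
E
```

```text
[ 0.49222873 -0.06563311  0.30197369] (array([[336.6465291 ,   0.        , 319.89156255],
       [  0.        , 336.6465291 , 234.74581027],
       [  0.        ,   0.        ,   1.        ]]), array([[-6.79942427e-02, -9.97685694e-01, -1.99031063e-04],
       [-9.52076088e-01,  6.48262274e-02,  2.98912502e-01],
       [-2.98207824e-01,  2.05138219e-02, -9.54280502e-01]]), array([-0.03741239,  0.41482628,  0.58287025]))
[318.52128282 147.27693611]
```

View pics/w1.png

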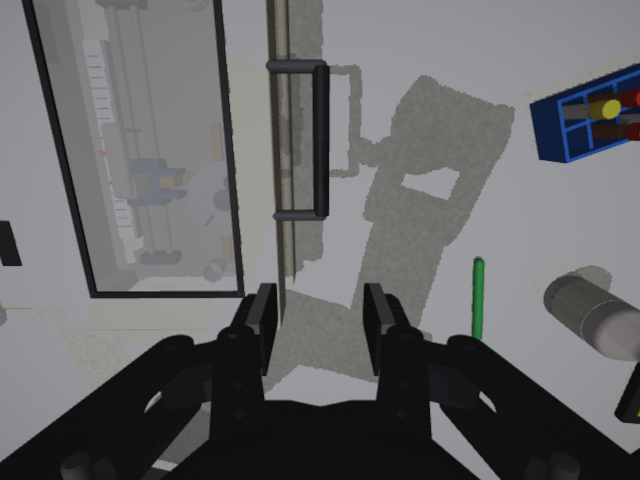

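In w1 the handle bar runs from (321, 66) to (322, 216), and the wheel, carriage and red mark (102, 153) show through the window. Next I'll triangulate the bar.

```bash
python3 - <<'E'
from h import *
from rig import env
w=load('w1');d=load('top0'); g=w['pixels'].max(2)
for v in (80,110,140,170,200): 
    r=np.where(g[v,300:340]<70)[0]+300; print(v,r[[0,-1]])
r=np.where(g[:260,321]<70)[0];print('v',r[[0,-1]])
u=np.mean([np.where(g[v,300:340]<70)[0].mean()+300 for v in range(80,205,4)]); vm=(r[0]+r[r<225][-1])/2
mm=d['pixels'].max(2); 
print(u,vm)
p=tri([(w,u,vm),(d,355.9,211.6)]);print(p)
print('onz',onz(w,u,vm,.142),onz(d,355.9,211.6,.142))
to(env,[p[0],p[1],p[2]+.05],-3.9)
E
```

```text
80 [312 329]
110 [313 328]
140 [313 328]
170 [313 328]
200 [314 328]
v [ 60 219]
320.59375 139.5
[ 0.55737087 -0.07605223  0.11408681]
onz [ 0.55812195 -0.07614866  0.142     ] [ 0.55129733 -0.07393551  0.142     ]
shift [0.0656 0.0067 0.1379] heading -3.62 turn 0.28
```

Call:
hand_motion(
  motion=[
    [[0.022,0.002,0.028],0.3,0.055],
    [[0.022,0.002,0.028],0,0.055],
    [[0.021,0.002,0.028],0,0.055],
    [[0,0,0],0,0.055],
    [[0,0,0],0,0.055],
  ],
)

```text
time_s: 2.05
position: [0.5536, -0.0835, 0.2181]
tool_rot: [[0.997, -0.073, -0.001], [-0.073, -0.997, 0.0], [-0.001, -0.0, -1.0]]
ft_force: [-0.4, 0.2, 0.4]
grip_width: 0.0554
gripper_force: 0.0
```

```bash
python3 - <<'E'
from h import *
from rig import env
w2=snap(env,'wrist','w2'); print(env.observe()['position'])
print([proj(w2,[.5545,-.0755,z]) for z in(.11,.142)])
g=w2['pixels'].max(2)
for v in range(4,260,12):
    r=np.where(g[v,260:380]<75)[0]+260; print(v,r[[0,-1]] if len(r) else '',len(r))
E
```

```text
[ 0.55367528 -0.08352659  0.21918972]
[array([308.81829168, 236.52592457]), array([307.2534666 , 251.50041998])]
4 [265 265] 1
16 [265 269] 5
28 [266 270] 5
40 [266 270] 5
52 [267 271] 5
64 [267 272] 6
76 [268 272] 5
88 [268 273] 6
100 [269 274] 6
112 [270 274] 5
124 [270 275] 6
136 [271 275] 5
148 [272 276] 5
160 [260 317] 58
172 [273 317] 27
184 [274 317] 27
196 [275 317] 26
208 [275 317] 26
220 [276 317] 25
232 [276 318] 26
244 [260 318] 26
256 [260 318] 26
```

View pics/w2.png

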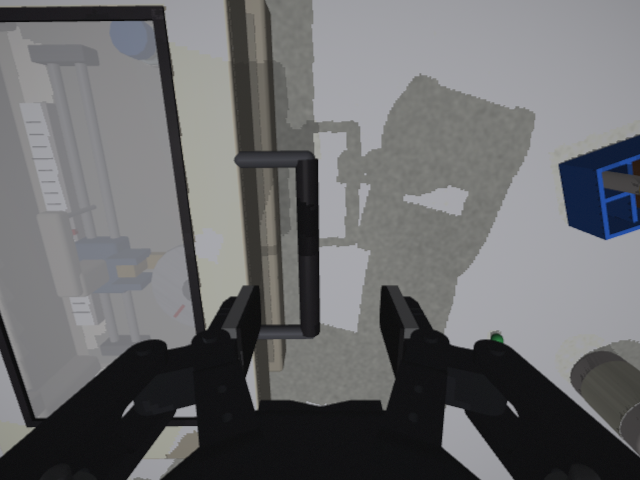

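In w2 the far stay/bar corner is at about (307, 158) and the near one at (310, 331). The bar lies between the fingers, slightly off to the left. I'll triangulate both ends.

```bash
python3 - <<'E'
from h import *
from rig import env
w1=load('w1');w2=load('w2');d=load('top0')
F=[(w1,321,66),(w2,308,159)];N=[(w1,321,215.5),(w2,310,331)]
f=tri(F);n=tri(N);print(f,n,np.linalg.norm(f-n),(f+n)/2,np.degrees(np.arctan2(f[1]-n[1],f[0]-n[0])))
print(tri(F+[(d,357.7,188)]),tri(N+[(d,353.8,236)]))
p=(f+n)/2
to(env,[.555,p[1],.142+.008],-3.9)
E
```

```text
[ 0.61329045 -0.08054987  0.14104936] [ 0.49235098 -0.07207206  0.13814471] 0.12127103959913865 [ 0.55282071 -0.07631097  0.13959703] -4.009852899109402
[ 0.61335205 -0.07978086  0.13382486] [ 0.49169883 -0.07126642  0.13651144]
shift [ 0.0007 -0.0073  0.0692] heading -4.21 turn -0.31
```

Call:
hand_motion(
  motion=[
    [[0,-0.0035,0.015],-0.3,0.04],
    [[0,-0.0037,0.025],0,0.04],
    [[0,0,0.03],0,0.04],
    [[0,0,0.015],0,0.035],
    [[0,0,0],0,0],
    [[0,0,0],0,0],
    [[0,0,0],0,0],
    [[0,0,0],0,0],
  ],
  squeeze=25,
)

```text
time_s: 2.9
position: [0.5543, -0.0758, 0.1345]
tool_rot: [[0.998, -0.068, 0.001], [-0.068, -0.998, 0.001], [0.001, -0.001, -1.0]]
ft_force: [-2.4, 5.3, 0.9]
grip_width: 0.0127
gripper_force: 25.2
```

```bash
python3 - <<'E'
import numpy as np
# arc in (analyser y,z): bar rel hinge
y0,z0=-.248,.030
pts=[]
for t in np.arange(0,1.31,.13):
    c,s=np.cos(t),np.sin(t); pts.append((y0*c+z0*s, z0*c-y0*s))
p=np.array(pts);print(p.round(4));print(np.diff(p,axis=0).round(4))
E
```

```text
[[-0.248   0.03  ]
 [-0.242   0.0619]
 [-0.232   0.0927]
 [-0.218   0.122 ]
 [-0.2003  0.1493]
 [-0.1793  0.174 ]
 [-0.1552  0.1957]
 [-0.1285  0.2142]
 [-0.0997  0.2291]
 [-0.0691  0.2401]
 [-0.0374  0.247 ]]
[[0.006  0.0319]
 [0.0101 0.0309]
 [0.014  0.0293]
 [0.0177 0.0272]
 [0.021  0.0247]
 [0.0241 0.0218]
 [0.0267 0.0185]
 [0.0289 0.0149]
 [0.0305 0.011 ]
 [0.0317 0.0069]]
```

Call:
hand_motion(
  motion=[
    [[0,-0.0025,-0.016],0,0],
    [[0,-0.0035,-0.016],0,0],
    [[0,-0.0045,-0.0155],0,0],
    [[0,-0.0056,-0.0154],0,0],
    [[0,-0.0065,-0.0148],0,0],
    [[0,-0.0075,-0.0145],0,0],
    [[0,-0.0085,-0.0138],0,0],
    [[0,-0.0092,-0.0134],0,0],
    [[0,0,0],0,0],
  ],
  squeeze=30,
)

```text
time_s: 3.8
position: [0.5573, -0.0291, 0.2558]
tool_rot: [[0.998, -0.068, 0.002], [-0.068, -0.998, -0.004], [0.003, 0.004, -1.0]]
ft_force: [-4.9, -4.1, 0.9]
grip_width: 0.0125
gripper_force: 29.8
```

Call:
hand_motion(
  motion=[
    [[0,-0.0102,-0.0126],0,0],
    [[0,-0.0108,-0.0121],0,0],
    [[0,-0.0118,-0.0112],0,0],
    [[0,-0.0123,-0.0106],0,0],
    [[0,-0.013,-0.0096],0,0],
    [[0,-0.0137,-0.0089],0,0],
    [[0,-0.0142,-0.0079],0,0],
    [[0,-0.0147,-0.007],0,0],
    [[0,-0.015,-0.006],0,0],
    [[0,0,0],0,0],
  ],
)

```text
time_s: 4.8
position: [0.5654, 0.0872, 0.3427]
tool_rot: [[0.998, -0.068, 0.006], [-0.068, -0.998, -0.002], [0.006, 0.002, -1.0]]
ft_force: [-5.6, -3.4, 10.5]
grip_width: 0.0127
gripper_force: 31.6
```

Call:
hand_motion(
  motion=[
    [[0,-0.0155,-0.005],0,0],
    [[0,-0.0158,-0.004],0,0],
    [[0,0,0],0,0.06],
    [[0,-0.004,0],0,0.06],
    [[0,-0.004,-0.03],0,0.07],
    [[0,0,-0.05],0,0.07],
    [[0,0.01,-0.02],0,0.07],
    [[-0.02,0.04,0],0,0.05],
  ],
)

```text
time_s: 5.6
position: [0.5465, 0.0779, 0.4495]
tool_rot: [[0.998, -0.066, 0.006], [-0.066, -0.998, -0.0], [0.006, -0.0, -1.0]]
ft_force: [1.1, -1.3, -0.7]
grip_width: 0.0568
gripper_force: 0.0
```

```bash
python3 - <<'E'
from rig import env
o=env.observe();print(o['ft_force'],o['position'])
E
```

```text
[ 1.09643525 -1.25825276 -0.70982576] [0.54651708 0.0778724  0.44951239]
```

Call:
hand_motion(
  motion=[
    [[-0.02,0.016,0.02],0,0.05],
    [[-0.02,0.016,0.04],0,0.05],
    [[-0.02,0.016,0.04],0,0.05],
    [[-0.02,0.016,0.04],0,0.05],
    [[0,0,0.03],0,0.05],
    [[0,0,0],0,0.05],
    [[0,0,0],0,0.05],
    [[0,0,0],0,0.05],
  ],
)

```text
time_s: 6.4
position: [0.4618, 0.0189, 0.2793]
tool_rot: [[0.998, -0.068, 0.003], [-0.068, -0.998, -0.001], [0.003, 0.001, -1.0]]
ft_force: [0.5, -0.2, -0.3]
grip_width: 0.0499
gripper_force: 0.0
```

```bash
python3 - <<'E'
from h import *
from rig import env
w=snap(env,'wrist','w3'); print(env.observe()['position'],proj(w,[.5,.0326,.072]))
snap(env,'top','t3')
cv2.imwrite('pics/w3b.png',cv2.resize(w['pixels'][:,:,::-1],(800,600),interpolation=cv2.INTER_CUBIC))
E
```

```text
[0.46165505 0.01904763 0.27921135] [303.16299591 171.44626608]
```

View pics/w3.png

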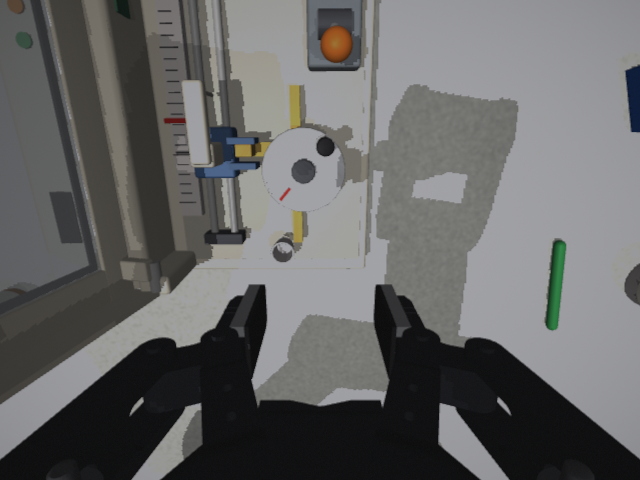

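View pics/t3.png

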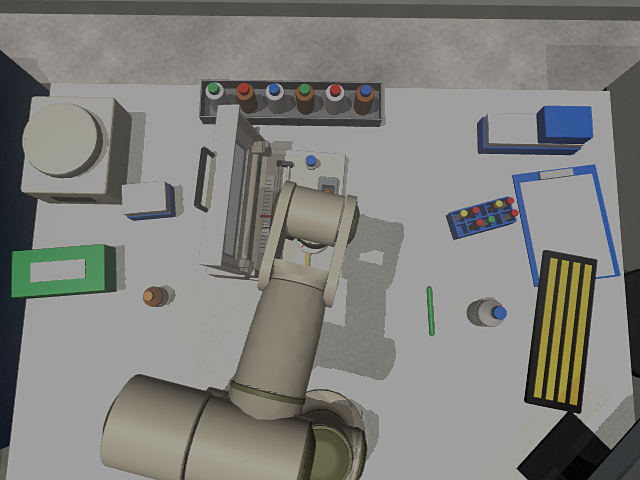

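w3: wheel centre (303, 170), crank grip (325, 146), red mark (176, 121), dog about (243, 151) and clamp ball (336, 43). t3 shows the hood open, leaning over the console.

```bash
python3 - <<'E'
from h import *
from rig import env
w=load('w3'); im=w['pixels'].astype(int)
g=im.max(2); m=((g<55)).astype(np.uint8); m[:, :300]=0; m[:,350:]=0; m[:125]=0; m[160:]=0
n,l,s,c=cv2.connectedComponentsWithStats(m); print(s[1:],c[1:])
ws=onz(w,303.2,170,.072); k=max(range(1,n),key=lambda i:s[i,4]); u,v=c[k]
p=onz(w,u,v,.120); print('wheel',ws,'crank',p,np.linalg.norm((p-ws)[:2]))
for z in (.10,.11,.12,.13): q=onz(w,u,v,z);print(z,np.linalg.norm((q-ws)[:2]))
to(env,[p[0]-.0,p[1],.22],-3.9)
cv2.imwrite('pics/c3.png',cv2.resize(w['pixels'][70:230,140:340,::-1],(750,600),interpolation=cv2.INTER_CUBIC))
E
```

```text
[[317 137  17  19 257]] [[325.0155642  146.21011673]]
wheel [0.50141036 0.03244616 0.072     ] crank [0.52481045 0.01001665 0.12      ] 0.03241368362511507
0.1 0.031960882239716076
0.11 0.032184873020723995
0.12 0.03241368362511507
0.13 0.03264721271269233
shift [0.0636 0.0047 0.0591] heading -3.89 turn 0.01
```

View pics/c3.png

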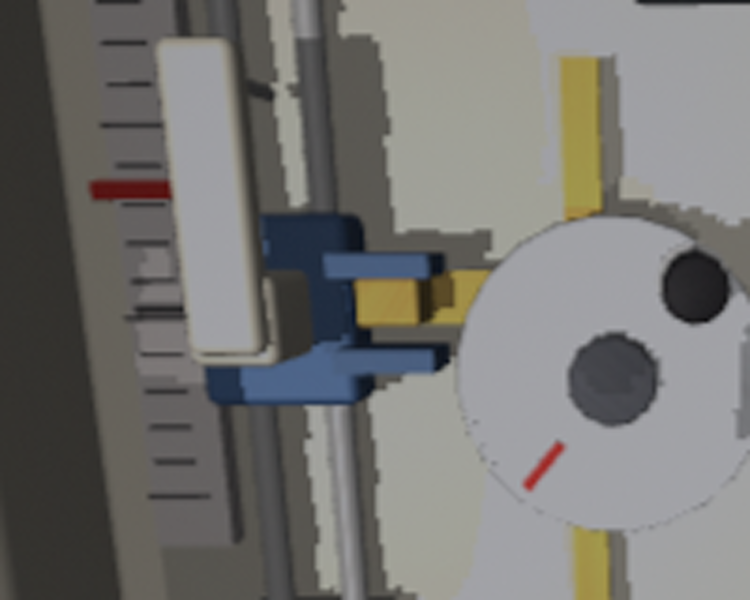

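The crop shows the pointer at about px (181.3, 153.7) and the red mark at (174.7, 120.4), so the pointer is about 33 mm short. The dog is against the far jaw. I'll move above the crank and take a second view.

Call:
hand_motion(
  motion=[
    [[0.021,0.0015,0.02],0,0.05],
    [[0.021,0.0016,0.02],0,0.05],
    [[0.0213,0.0016,0.019],0,0.05],
    [[0,0,0],0,0.05],
    [[0,0,0],0,0.05],
  ],
)

```text
time_s: 7.0
position: [0.5238, 0.0102, 0.219]
tool_rot: [[0.998, -0.068, 0.0], [-0.068, -0.998, -0.0], [0.0, 0.0, -1.0]]
ft_force: [-0.1, -0.2, 0.6]
grip_width: 0.05
gripper_force: 0.0
```

```bash
python3 - <<'E'
from h import *
from rig import env
w=load('w3'); x=snap(env,'wrist','w4'); P=proj(x,[.5248,.010,.12]); print(env.observe()['position'],P)
g=x['pixels'].max(2); m=(g<55).astype(np.uint8); a,b=int(P[0]),int(P[1]); k=np.zeros_like(m); k[b-30:b+30,a-30:a+30]=1; m*=k
n,l,s,c=cv2.connectedComponentsWithStats(m); print(s[1:],c[1:]); k=max(range(1,n),key=lambda i:s[i,4])
p=tri([(w,325,145.5),(x,c[k][0],c[k][1])]); print(p,onz(x,*c[k],.12))
a,b=onz(w,181.3,153.7,.056),onz(w,174.7,120.4,.056); print('ptr',a,'mark',b,'d',(b-a)@[.9977,-.068,0])
to(env,[.5248,.010,.102],-3.9)
E
```

```text
[0.52359133 0.01025331 0.21956206] [319.71760259 239.59876472]
[[310 214  21  35 568]
 [289 238  20  11  37]] [[319.91549296 231.64964789]
 [299.83783784 240.97297297]]
[0.52453602 0.00980831 0.09953838] [0.5307243  0.00945496 0.12      ]
ptr [0.52461986 0.1564113  0.056     ] mark [0.55699837 0.15684779 0.056     ] d 0.03227435531422746
shift [0.0011 0.0002 0.1176] heading -3.89 turn 0.01
```

The grip's top centre (v about 238.5 once the visible side is left out) matches the prediction for z = 0.12. Now I descend and grip.

Call:
hand_motion(
  motion=[
    [[0.001,0,0.04],0,0.05],
    [[0,0,0.04],0,0.05],
    [[0,0,0.0375],0,0.05],
    [[0,0,0],0,0.03],
    [[0,0,0],0,0.01],
    [[0,0,0],0,0.01],
    [[0,0,0],0,0.01],
    [[0,0,0],0,0.01],
  ],
  squeeze=26,
)

```text
time_s: 7.85
position: [0.5257, 0.0099, 0.1034]
tool_rot: [[0.998, -0.068, 0.005], [-0.068, -0.998, -0.001], [0.005, 0.001, -1.0]]
ft_force: [-0.6, 0.8, 8.0]
grip_width: 0.0151
gripper_force: 27.7
```

```bash
python3 - <<'E'
from rig import env
import numpy as np
o=env.observe();print(o['position'],o['grip_width'],o['gripper_force'])
# tool-frame rows for circle: tool x=ex, tool y=-ey ; crank angle a from ex toward ey, decreasing
c=np.array([.5009,.0326]); p=o['position'][:2]-c
yaw=np.radians(-3.9); a0=np.arctan2(p[1],p[0])-yaw; print('r',np.hypot(*p),'a0',np.degrees(a0))
a0=np.radians(-39.9); n=0
N=17; tot=5.35
A=a0-np.linspace(0,tot,N+1); q=.033*np.c_[np.cos(A),-np.sin(A)]; print(np.degrees(A[1]-A[0])); print(np.diff(q,axis=0).round(4).tolist())
E
```

```text
[0.52571596 0.00985317 0.10336226] 0.015090035690510728 27.654278576374054
r 0.033663781730227424 a0 -38.60903526305922
-18.031318846764144
[[-0.0078, 0.0068], [-0.0095, 0.004], [-0.0103, 0.0009], [-0.0101, -0.0023], [-0.0089, -0.0053], [-0.0068, -0.0078], [-0.004, -0.0095], [-0.0009, -0.0103], [0.0024, -0.0101], [0.0054, -0.0088], [0.0078, -0.0068], [0.0095, -0.004], [0.0103, -0.0008], [0.0101, 0.0024], [0.0088, 0.0054], [0.0067, 0.0079], [0.004, 0.0095]]
```

Call:
hand_motion(
  motion=[
    [[-0.0078,0.0068,0],0,0.01],
    [[-0.0095,0.004,0],0,0.01],
    [[-0.0103,0.0009,0],0,0.01],
    [[-0.0101,-0.0023,0],0,0.01],
    [[-0.0089,-0.0053,0],0,0.01],
    [[-0.0068,-0.0078,0],0,0.01],
    [[-0.004,-0.0095,0],0,0.01],
    [[-0.0009,-0.0103,0],0,0.01],
    [[0.0024,-0.0101,0],0,0.01],
    [[0,0,0],0,0.01],
  ],
)

```text
time_s: 8.85
position: [0.4726, 0.048, 0.1033]
tool_rot: [[0.998, -0.067, 0.005], [-0.067, -0.998, -0.001], [0.005, 0.0, -1.0]]
ft_force: [-0.1, 1.3, 9.3]
grip_width: 0.0151
gripper_force: 28.0
```

```bash
python3 - <<'E'
from h import *
from rig import env
o=env.observe(); p=o['position'][:2]-np.array([.5009,.0326]); print(np.hypot(*p),np.degrees(np.arctan2(p[1],p[0]))+3.9)
snap(env,'wrist','w5')
E
```

```text
0.03221474173406325 155.4229945621443
```

Call:
hand_motion(
  motion=[
    [[0.0054,-0.0088,0],0,0.01],
    [[0.0078,-0.0068,0],0,0.01],
    [[0.0095,-0.004,0],0,0.01],
    [[0.0103,-0.0008,0],0,0.01],
    [[0.0101,0.0024,0],0,0.01],
    [[0.0088,0.0054,0],0,0.01],
    [[0.0067,0.0079,0],0,0.01],
    [[0.004,0.0095,0],0,0.01],
    [[0,0,0],0,0.01],
    [[0,0,0],0,0.01],
  ],
)

```text
time_s: 9.9
position: [0.5345, 0.0376, 0.1034]
tool_rot: [[0.998, -0.069, 0.005], [-0.069, -0.998, -0.001], [0.005, 0.001, -1.0]]
ft_force: [0.3, -1.6, 8.1]
grip_width: 0.0149
gripper_force: 27.8
```

```bash
python3 - <<'E'
from h import *
from rig import env
o=env.observe(); p=o['position'][:2]-np.array([.5009,.0326]); print(np.hypot(*p),np.degrees(np.arctan2(p[1],p[0]))+3.9)
x=snap(env,'wrist','w6'); s=snap(env,'side','s6')
e=np.array([.9977,-.068,0])
for D,n in((x,'wrist'),(s,'side')): print(n,proj(D,[.557,.1568,.056]),proj(D,[.557,.1568,.056]+.01*e))
P=proj(x,[.557,.1568,.056]).astype(int)
u,v=P; u=max(u,70); v=min(max(v,70),410)
a=cv2.resize(x['pixels'][v-60:v+60,u-60:u+60,::-1],(400,400),interpolation=cv2.INTER_CUBIC)
u,v=proj(s,[.557,.1568,.056]).astype(int); b=cv2.resize(s['pixels'][v-50:v+50,u-50:u+50,::-1],(400,400),interpolation=cv2.INTER_CUBIC)
cv2.imwrite('pics/c6.png',np.hstack([a,b])); print(P,u,v)
E
```

```text
0.03402011992400782 12.414516637206116
wrist [103.59196378 246.42497847] [100.14557954 229.21339952]
side [307.47664076 215.66317006] [310.18662141 214.1299412 ]
[103 246] 307 215
```

View pics/c6.png

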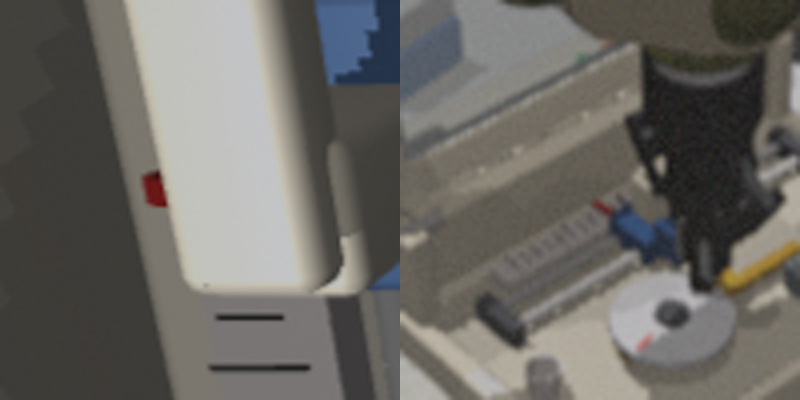

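The wrist view is blocked by the probe arm: the red mark shows at (155, 190) in the crop, but the pointer is hidden. The side view shows the carriage moved past the mark. I'll release the crank and look from higher up.

Call:
hand_motion(
  motion=[
    [[0,0,0],0,0.045],
    [[0,0,0],0,0.045],
    [[0,0,-0.04],0,0.045],
    [[0,0,-0.05],0,0.045],
    [[-0.02,-0.01,-0.05],0,0.045],
    [[-0.02,-0.012,-0.04],0,0.045],
    [[0,0,0],0,0.045],
    [[0,0,0],0,0.045],
  ],
)

```text
time_s: 10.8
position: [0.4962, 0.0622, 0.2772]
tool_rot: [[0.998, -0.068, 0.001], [-0.068, -0.998, -0.0], [0.001, 0.0, -1.0]]
ft_force: [0.3, -0.9, 0.0]
grip_width: 0.0455
gripper_force: 0.0
```

```bash
python3 - <<'E'
from h import *
from rig import env
x=snap(env,'wrist','w7'); print(env.observe()['position'])
e=np.array([.9977,-.068,0]); P=proj(x,[.557,.1568,.056]); print(P, proj(x,[.557,.1568,.056]+.01*e))
u,v=P.astype(int); print(u,v); cv2.imwrite('pics/c7.png',cv2.resize(x['pixels'][v-60:v+60,u-60:u+100,::-1],(800,600),interpolation=cv2.INTER_CUBIC))
E
```

```text
[0.49621302 0.0619858  0.27602546]
[222.71387852 152.56921814] [221.86596878 142.36907075]
222 152
```

View pics/c7.png

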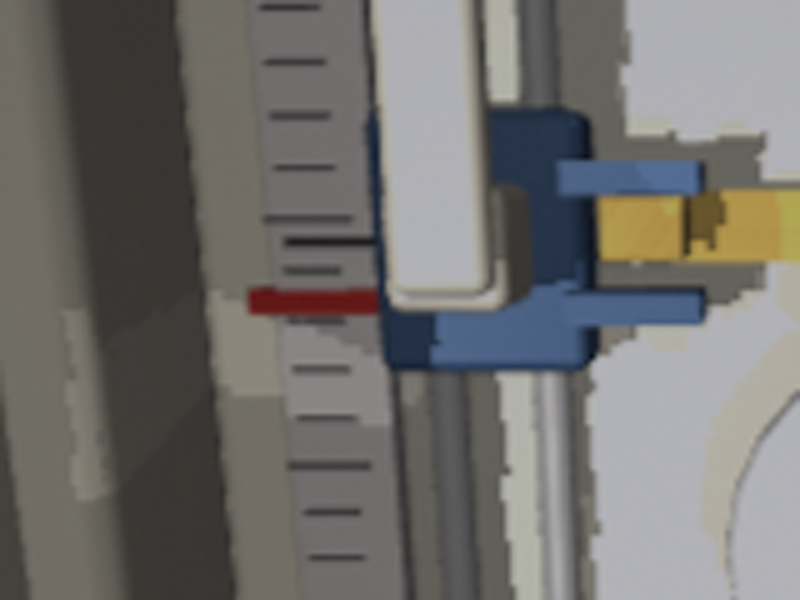

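c7 shows the pointer at crop (330, 241), the red mark at (315, 301) and a tick spacing of 51 px. The pointer is about 11.7 mm beyond the mark, with the dog on the far jaw.

```bash
python3 - <<'E'
from h import *
from rig import env
x=load('w7'); e=np.array([.9977,-.068,0])
a,b=onz(x,228,140.2,.056),onz(x,225,152.2,.056); d=(a-b)@e*1000; print('beyond mm',d,a,b)
P=proj(x,[.5345,.0376,.12]); g=x['pixels'].max(2); m=(g<60).astype(np.uint8); u,v=P.astype(int); k=np.zeros_like(m);k[v-25:v+25,u-25:u+25]=1
n,l,s,c=cv2.connectedComponentsWithStats(m*k); print(P,s[1:],c[1:])
k=max(range(1,n),key=lambda i:s[i,4]); q=onz(x,*c[k],.12)
p=q[:2]-np.array([.5009,.0326]); a0=np.arctan2(p[1],p[0])+np.radians(3.9); print('crank',q,np.hypot(*p),np.degrees(a0))
to(env,[.5345,.0376,.102])
to(env,[q[0],q[1],.102])
N=7; A=np.radians(12.4)+np.linspace(0,(d+6-1.2)/8,N+1); r=.0335*np.c_[np.cos(A),-np.sin(A)]; print((d+6-1.2)/8,np.diff(r,axis=0).round(4).tolist())
E
```

```text
beyond mm 11.740944864202337 [0.56864699 0.14964324 0.056     ] [0.55720504 0.15442732 0.056     ]
[345.5183937  174.85448926] [[335 163  19  22 317]
 [342 192   5   3   5]
 [348 192   6   2   7]] [[344.18611987 173.59936909]
 [344.         192.8       ]
 [350.28571429 192.14285714]]
crank [0.53562954 0.03867742 0.12      ] 0.03525728170150984 13.825841021724191
shift [0.0401 0.0217 0.174 ] heading -3.91 turn None
shift [0.0411 0.0206 0.174 ] heading -3.91 turn None
2.0676181080252922 [[-0.0035, -0.0092], [-0.006, -0.0078], [-0.008, -0.0057], [-0.0094, -0.0031], [-0.0099, -0.0002], [-0.0095, 0.0026], [-0.0083, 0.0053]]
```

Call:
hand_motion(
  motion=[
    [[0.02,0.0107,0.03],0,0.045],
    [[0.0205,0.0106,0.04],0,0.045],
    [[0,0,0.04],0,0.045],
    [[0,0,0.04],0,0.045],
    [[0,0,0.024],0,0.045],
    [[0,0,0],0,0.01],
    [[0,0,0],0,0.01],
    [[0,0,0],0,0.01],
    [[0,0,0],0,0.01],
  ],
  squeeze=26,
)

```text
time_s: 11.75
position: [0.5352, 0.0378, 0.1028]
tool_rot: [[0.998, -0.068, -0.001], [-0.068, -0.998, -0.0], [-0.001, 0.0, -1.0]]
ft_force: [-0.5, -1.2, -12.0]
grip_width: 0.0145
gripper_force: 26.5
```

```bash
python3 - <<'E'
from h import *
from rig import env
o=env.observe(); p=o['position'][:2]-np.array([.5009,.0326]); print(np.hypot(*p),np.degrees(np.arctan2(p[1],p[0]))+3.9)
E
```

```text
0.034666894682253604 12.589256528321702
```

Call:
hand_motion(
  motion=[
    [[-0.0035,-0.0092,0],0,0.01],
    [[-0.006,-0.0078,0],0,0.01],
    [[-0.008,-0.0057,0],0,0.01],
    [[-0.0094,-0.0031,0],0,0.01],
    [[-0.0099,-0.0002,0],0,0.01],
    [[-0.0095,0.0026,0],0,0.01],
    [[-0.0083,0.0053,0],0,0.01],
    [[0,0,0],0,0.01],
    [[0,0,0],0,0.01],
  ],
)

```text
time_s: 12.65
position: [0.4815, 0.0593, 0.1028]
tool_rot: [[0.998, -0.069, -0.002], [-0.069, -0.998, -0.0], [-0.001, 0.0, -1.0]]
ft_force: [-0.5, -2.0, -10.6]
grip_width: 0.0151
gripper_force: 26.5
```

```bash
python3 - <<'E'
from h import *
from rig import env
o=env.observe(); p=o['position'][:2]-np.array([.5009,.0326]); print(np.hypot(*p),np.degrees(np.arctan2(p[1],p[0]))+3.9)
E
```

```text
0.03303613070536194 129.83210910457962
```

Call:
hand_motion(
  motion=[
    [[0,0,0],0,0.045],
    [[0,0,0],0,0.045],
    [[0,0,-0.04],0,0.045],
    [[0,0,-0.05],0,0.045],
    [[0,0,-0.05],0,0.045],
    [[0,0,-0.03],0,0.045],
    [[0,0,0],0,0.045],
    [[0,0,0],0,0.045],
  ],
)

```text
time_s: 13.45
position: [0.4823, 0.0599, 0.2733]
tool_rot: [[0.998, -0.068, 0.002], [-0.068, -0.998, -0.0], [0.002, -0.0, -1.0]]
ft_force: [0.6, 0.5, -0.6]
grip_width: 0.0452
gripper_force: 0.0
```

```bash
python3 - <<'E'
from h import *
from rig import env
x=snap(env,'wrist','w8'); print(env.observe()['position'])
P=proj(x,[.557,.1545,.056]); u,v=P.astype(int); print(u,v); cv2.imwrite('pics/c8.png',cv2.resize(x['pixels'][v-45:v+45,u-30:u+90,::-1],(800,600),interpolation=cv2.INTER_CUBIC))
E
```

```text
[0.4819819  0.05987765 0.27232119]
219 138
```

View pics/c8.png

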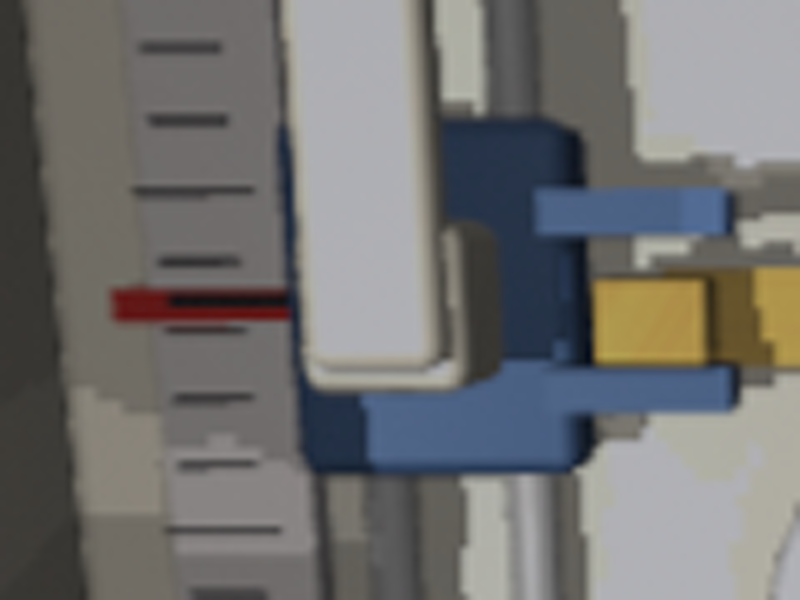

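c8 shows the pointer at y = 300 inside the red band (288–321), about 0.5 mm on the far side of its middle. The dog bears on the near jaw, with a gap of about 6 mm to the far one. Next is the clamp.

```bash
python3 - <<'E'
from h import *
from rig import env
obs=[]
O=np.array([.5650,.1033]);ex=np.array([.9977,-.068]);ey=np.array([.068,.9977])
print('expect ball x~',O+.044*ex-.105*ey,O+.07*ex-.105*ey)
for t in ('w3','w7','w8'):
    d=load(t); h=cv2.cvtColor(d['pixels'],cv2.COLOR_RGB2HSV)
    m=cv2.inRange(h,(5,160,120),(18,255,255)); m[:, :150]=0; m[120:]=0
    n,l,s,c=cv2.connectedComponentsWithStats(m); k=max(range(1,n),key=lambda i:s[i,4]); print(t,s[k],c[k]); obs.append((d,*c[k]))
p=tri(obs); print('ball',p, [onz(*o,.11) for o in obs]); r=p[:2]-O; print('analyser',r@ex,r@ey)
j=load('w3'); 
to(env,[p[0]-.045,p[1],p[2]+.06],-3.9)
E
```

```text
expect ball x~ [ 0.6017588 -0.0044505] [ 0.627699  -0.0062185]
w3 [322  27  28  31 680] [335.58235294  42.16617647]
w7 [378  71  29  31 658] [391.87386018  84.79787234]
w8 [376  50  30  32 758] [390.27044855  65.68337731]
ball [ 0.60264193 -0.00341052  0.11329035] [array([ 0.60336986, -0.00352068,  0.11      ]), array([ 0.60320763, -0.00392319,  0.11      ]), array([ 0.60291669, -0.00430585,  0.11      ])]
analyser 0.044811669184809826 -0.10390542968537807
shift [0.0798 0.058  0.099 ] heading -3.91 turn -0.01
```

Call:
hand_motion(
  motion=[
    [[0.027,0.02,0],0,0],
    [[0.027,0.019,0.01],0,0],
    [[0.024,0.0185,0.04],0,0],
    [[0,0,0.045],0,0],
    [[0,0,0.045],0,0],
    [[0,0,0.021],0,0],
    [[0,0,0],0,0],
    [[0,0,0],0,0],
  ],
  squeeze=30,
)

```text
time_s: 14.3
position: [0.5561, -0.0028, 0.1119]
tool_rot: [[0.998, -0.068, -0.001], [-0.068, -0.998, 0.0], [-0.001, -0.0, -1.0]]
ft_force: [0.1, 0.1, 0.1]
grip_width: -0.0003
gripper_force: 0.0
```

```bash
python3 - <<'E'
from h import *
from rig import env
to(env,[.6027,-.0037,.112],-3.9)
t=load('t3'); q=onz(t,311,161,.085); O=np.array([.5650,.1033]);r=q[:2]-O; print('jar',q,r@[.9977,-.068],r@[.068,.9977])
E
```

```text
shift [ 0.0466 -0.0023 -0.0001] heading -3.91 turn -0.01
jar [0.69611691 0.04000026 0.085     ] 0.13511972230670455 -0.05423820408132466
```

Call:
hand_motion(
  motion=[
    [[0.012,-0.002,0],0,0],
    [[0.01,0,0],0,0],
    [[0.008,0,0],0,0],
    [[0.008,0,0],0,0],
    [[0.008,0,0],0,0],
    [[0.008,0,0],0,0],
    [[0.008,0,0],0,0],
    [[0.006,0,0],0,0],
    [[0,0,0],0,0],
  ],
)

```text
time_s: 15.2
position: [0.6247, -0.0056, 0.1116]
tool_rot: [[0.998, -0.068, 0.0], [-0.068, -0.998, -0.0], [0.0, -0.0, -1.0]]
ft_force: [-1.0, 0.3, -0.3]
grip_width: -0.0002
gripper_force: 0.0
```

Call:
hand_motion(
  motion=[
    [[0.004,0,0],0,0],
    [[0.003,0,0],0,0],
    [[0,0,0],0,0],
  ],
)

```text
time_s: 15.5
position: [0.6308, -0.0059, 0.1117]
tool_rot: [[0.998, -0.068, -0.001], [-0.068, -0.998, 0.0], [-0.001, -0.0, -1.0]]
ft_force: [-2.5, -0.2, -0.8]
grip_width: -0.0001
gripper_force: 1.0
```

Call:
hand_motion(
  motion=[
    [[0.003,0,0],0,0],
    [[0.002,0,0],0,0],
    [[0,0,0],0,0],
  ],
)

```text
time_s: 15.8
position: [0.6316, -0.0059, 0.1115]
tool_rot: [[0.998, -0.068, -0.012], [-0.068, -0.998, 0.001], [-0.012, 0.0, -1.0]]
ft_force: [-23.0, 0.2, 8.1]
grip_width: 0.0001
gripper_force: 11.5
```

Call:
hand_motion(
  motion=[
    [[0.002,0,0],0,0],
    [[0,0,0],0,0],
  ],
)

```text
time_s: 16.0
position: [0.6318, -0.0059, 0.1114]
tool_rot: [[0.998, -0.068, -0.017], [-0.068, -0.998, 0.001], [-0.017, 0.0, -1.0]]
ft_force: [-31.1, -0.3, 13.4]
grip_width: -0.0
gripper_force: 15.9
```

At the stop: the force rose with no further travel. I'll back off, rise and check.

Call:
hand_motion(
  motion=[
    [[-0.01,0,0],0,0],
    [[-0.02,0,0],0,0],
    [[-0.02,0,-0.02],0,0],
    [[-0.02,0,-0.05],0,0],
    [[-0.03,-0.03,-0.05],0,0],
    [[-0.035,-0.03,-0.04],0,0],
    [[0,0,0],0,0],
    [[0,0,0],0,0],
    [[0,0,0],0,0],
  ],
)

```text
time_s: 16.9
position: [0.5216, 0.0486, 0.2482]
tool_rot: [[0.998, -0.069, -0.001], [-0.069, -0.998, 0.0], [-0.001, 0.0, -1.0]]
ft_force: [-0.2, -0.6, 0.1]
grip_width: 0.0002
gripper_force: 0.0
```

```bash
python3 - <<'E'
from h import *
from rig import env
x=snap(env,'wrist','w9'); t=snap(env,'top','t9'); print(env.observe()['position'],env.observe()['ft_force'])
h=cv2.cvtColor(x['pixels'],cv2.COLOR_RGB2HSV); m=cv2.inRange(h,(5,160,120),(18,255,255)); m[:,:150]=0;m[120:]=0
n,l,s,c=cv2.connectedComponentsWithStats(m); k=max(range(1,n),key=lambda i:s[i,4]); q=onz(x,*c[k],.110); r=q[:2]-[.565,.1033]; print('ball',s[k],r@[.9977,-.068],r@[.068,.9977])
# mark/pointer/dog comparison crop
P=proj(x,[.557,.1545,.056]); u,v=P.astype(int); print(u,v)
a=cv2.resize(x['pixels'][v-45:v+45,u-30:u+90,::-1],(533,400),interpolation=cv2.INTER_CUBIC); b=cv2.resize(x['pixels'][:200,270:,::-1],(267,150)); b=cv2.copyMakeBorder(b,0,250,0,0,cv2.BORDER_CONSTANT)
b[160:360]=cv2.resize(t['pixels'][80:340,180:520,::-1],(267,200)); cv2.imwrite('pics/c9.png',np.hstack([a,b]))
E
```

```text
[0.52165816 0.04845495 0.24790276] [-0.05740604  0.72118004 -0.08734145]
ball [369  20  34  38 999] 0.09787717721867095 -0.10443201301326438
206 182
```

View pics/c9.png

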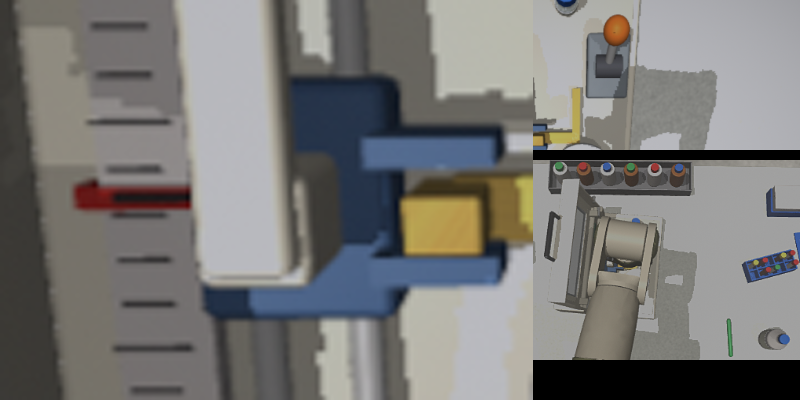

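c9 shows the pointer (150, 197) inside the red band, the dog on the near jaw, the clamp ball thrown to analyser x of about 98 mm, and the hood still open. The visible objects around it look undisturbed. Handing in.

```bash
python3 -c "
from rig import env
print(env.close_job())"
```

```text
the job is handed in; nothing more can be done
None
```

I handed the job in at about 17 s: the hood is open, the pointer is on the red mark (about 0.5 mm beyond its middle) after passing it by about 11.7 mm, the dog bears on the near jaw, and the clamp is at its stop; no verdict was returned.

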